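# Crib up a circuit board on crossed slats

### The job

Two wooden slats already lie side by side on the black pad: leave that pair in place and lay the other two wooden slats flat and square across it, one towards each end, log-cabin fashion and centred on the pad. Then set the long narrow metal-rimmed green circuit board down gently, do not drop it, component side up, as the third layer: centred on the stack and running the same way as the bottom pair. Leave everything else on the bench where it is.

Things in the scene. Friction and masses are not known exactly. Their poses are not given: they have to be found in the camera images.
- pad: black rubber pad with a thin yellow square outline, 170 x 170 x 3 mm, fixed to the bench, its place and yaw vary; origin at the centre of its underside, its upper face is 3 mm above that; x runs along the bottom pair, y across it
- bottom_a: plain light-wood slat, 150 long (own x) x 24 wide (y) x 20 high (z), about 90 g, loose, lying flat; origin at the centre of its underside. One of the bottom pair: lies on the pad along the pad's x, its centre about 50 mm from the pad's middle on the +y side of the pad (up to 4 mm and 0.05 rad off).
- bottom_b: plain light-wood slat, 150 long (own x) x 24 wide (y) x 20 high (z), about 90 g, loose, lying flat; origin at the centre of its underside. The other of the bottom pair, likewise on the pad's -y side.
- slat_c: plain light-wood slat, 150 long (own x) x 24 wide (y) x 20 high (z), about 90 g, loose, lying flat; origin at the centre of its underside. One of the two slats to lay across; starts on the bench to the right of the pad. Good place on the stack: along the pad's y, 50 mm from the pad's middle along the pad's x (either side), underside 23 mm above the bench.
- slat_d: plain light-wood slat, 150 long (own x) x 24 wide (y) x 20 high (z), about 90 g, loose, lying flat; origin at the centre of its underside. The other slat to lay across; same starts, goes on the other side from slat_c. The two are interchangeable.
- board: green circuit board in a slim aluminium rim, 180 long (x) x 50 wide (y), rim 12 mm high with straight solid sides all the way down, black connectors at both ends and small capacitors rising to 20 mm; about 140 g, centre of mass at its middle; starts flat on the bench to the right of the pad; origin at the centre of its underside. On the finished stack its underside is 43 mm above the bench.
- pliers: pliers with turquoise handles, 145 mm long, 14 mm high, left of the pad; leave alone
- spool: steel-grey solder spool standing on end, 60 mm diameter, 46 mm high, beyond the slats; leave alone
- flux: white flux bottle with red cap, 48 mm diameter, 100 mm high, standing; leave alone
- brush: cleaning brush, 160 mm long, lying far left of the pad; leave alone
- bar: bare aluminium bar 120 x 30 x 12 mm lying beyond the pad; not part of the stack, leave alone
- spare: wider green circuit board in a red rim, 200 x 80 mm, 19 mm high, lying at the far side; not the one to place, leave alone
There are look-alikes about, which are no part of the job. Leave any orange or yellow look-alike of the slat_c alone.

How it is judged:
On the way:
1. both loose slats lie released across the bottom pair, one towards each end (((x of slat_c in the frame of pad between 0.03 and 0.07 m and y of slat_c in the frame of pad between -0.015 and 0.015 m and z of slat_c in the frame of pad between 0.02 and 0.027 m and angle between the x axis of each of slat_c, slat_d and the y axis of pad, either way round below 0.17 rad and angle between each of slat_c, slat_d's own z axis and vertical below 0.06 rad and x of slat_d in the frame of pad between -0.07 and -0.03 m and y of slat_d in the frame of pad between -0.015 and 0.015 m and z of slat_d in the frame of pad between 0.02 and 0.027 m) or (x of slat_c in the frame of pad between -0.07 and -0.03 m and y of slat_c in the frame of pad between -0.015 and 0.015 m and z of slat_c in the frame of pad between 0.02 and 0.027 m and angle between the x axis of each of slat_c, slat_d and the y axis of pad, either way round below 0.17 rad and angle between each of slat_c, slat_d's own z axis and vertical below 0.06 rad and x of slat_d in the frame of pad between 0.03 and 0.07 m and y of slat_d in the frame of pad between -0.015 and 0.015 m and z of slat_d in the frame of pad between 0.02 and 0.027 m)) and distance of each of bottom_a, bottom_b from where it was at the start of the episode below 0.015 m and angle between each of bottom_a, bottom_b's own z axis and vertical below 0.06 rad and contact force between the fingers and slat_c below 0.1 N and linear speed of each of slat_c, slat_d below 0.03 m/s and contact force between the fingers and slat_d below 0.1 N), for 0.2 s.
At the end, for the whole second after the job is handed in: Crossing slats flat on the bottom pair, square to it within 0.17 rad, centres 30 to 70 mm to either side of the pad's middle along x, within 15 mm along y; board level on them, face up, within 18 mm of centre and 0.17 rad of pad x; bottom pair moved under 15 mm; all released, at rest (all of step 1 and x of board in the frame of pad between -0.018 and 0.018 m and y of board in the frame of pad between -0.018 and 0.018 m and z of board in the frame of pad between 0.039 and 0.048 m and angle between the x axis of board and the x axis of pad, either way round below 0.17 rad and angle between board's own z axis and vertical below 0.06 rad and linear speed of board below 0.03 m/s); the robot touches nothing.
It fails at once if the board is dropped (falls free faster than 0.5 m/s, about 13 mm) (contact force between the fingers and board below 0.05 N and linear speed of board above 0.5 m/s).
It fails at once if a bystander (pliers, spool, flux, brush, bar or spare board) is moved by more than 30 mm (distance of any of pliers, spool, flux, brush, bar, spare from where it was at the start of the episode above 0.03 m).
It also fails if it takes over 72 s, if anything falls off the work surface, if the arm or the gripper's body presses on something with over 40 N, if the wrist force passes 120 N, or if a joint passes its speed limit or range.

### The arm

A 7-joint arm with a two-finger parallel gripper is mounted at the origin on the work surface. World frame = base frame: x ahead of the robot, y to its left, z up, the work surface at z = 0. Lengths are in m, angles in rad, forces in N, time in s.
With the tool pointing down it reaches from about 0.425 to 0.925 m from the base axis. Payload 6.8 kg.
Tool frame: the origin (TCP) lies at the very end of the fingers, on their centre line; the grasp point (between the pads) lies 19 mm behind it; z points along the fingers, y is the line along which they close (so a half turn about z gives the same grasp; the last joint's range is limited). The gripper opens to 85 mm and grips with 20 to 120 N. Pads are 22 mm wide; open, the fingers measure 114 mm over their backs; the gripper's body (76 mm by 85 mm) begins 54 mm behind the grasp point. The pads swing forward as they close: fully open they stand 13 mm farther back than shut.
Start: joints at [-1.353, 0.477, 0.022, 1.555, -0.011, 1.109, -0.083], TCP at [0.216, 0.64, 0.231] pointing down, gripper open.
Joint ranges: [-2.96, 2.96], [-0.34, 2.1], [-1.41, 1.46], [0.24, 2.44], [-1.37, 4.51], [0.17, 1.92], [-2.96, 2.96]. Speed limits (rad/s): [2.39, 2.39, 3.14, 3.14, 3.14, 3.14, 3.14].

### API

Orientations are given as a rotation vector (axis times angle).
In Python, from bench import r gives the robot as it stands. The module is installed in compiled form; this text tells all that it offers.
- The arm moves only by the tool servo_tool, never from a script. Its argument "commands" is a list of rows, each a list of 7 numbers: the turn, a rotation vector about the world's x, y, z in degrees, then the shift along the world's x, y, z in mm, then the closure, from 0 (fully open) to 1 (shut). A call has 1 to 5 rows; each row is the pose to reach, as a shift and turn from the pose commanded when the call began; what a row does not reach only later rows make up. A row lasts 1/12 s, in which the tool goes at most 41.7 mm and 7.16 degrees, less where a joint would pass 70% of its speed; a pose out of reach is approached as far as the arm can. A call with a gripper value outside its range is refused whole. The fingers move at their own pace and stop on an object; "force" is the grip in N (left out, the last holds). Time passes only in rows, so rows that repeat a pose let the fingers close. It gives the time, the measured TCP pose, the force, the opening and the grip force at its end, in the units of the state.
- r.get_obs(): the state, without advancing time (a new reading comes with each control period).
- r.grab_frame(name): name is "side" or "top"; returns (picture, depth): 400x640x3 uint8, blue, green, red; 400x640 float32, m along the optical axis (not along the pixel's ray), 0 where there is no reading.
- r.camera_info(name): a dict with "vertical_fov" (degrees; the focal length in pixels is half the picture's height over the tangent of half this angle, whatever the lens; pixels are square), "cx", "cy" (the principal point, pixels), "cam_to_world" (4x4, takes a point from camera to world coordinates). Camera axes: x right, y up, looking along -z (the intrinsics and any distortion apply to the point x, -y, -z); pixel columns grow to the right and rows downward; lengths in m; the calibration is good to about 2 mm. A picture is of the moment at which its call begins. camera_info takes no time and is no camera call.
- r.hand_in(): hands the job in; it is judged then, once.
The state is a dict: "clock": time; "joints": joint angles; "qvel": joint speeds; "tau": joint torques, N m; "tcp_pos": TCP position; "orientation": TCP orientation; "contact_force": force on the tool from outside, world axes, zero at the start; "moment": the same for the moment, N m; "grip_width": finger opening in m; "gripper_force": force on a finger pad.
Only numpy, scipy, OpenCV 4.12 (cv2) and the standard library are available. Lean on these libraries where they do the work, as an engineer would, in place of code of your own. Each camera call takes 0.05 s, during which the arm holds its last target. There are 200 camera calls.

## Working session

There is one attempt and no reset: what is moved stays moved. The work goes in short steps, Python scripts to look and compute and a tool call to move; the robot and the scene stay as the last step left them, time stands still between calls to the robot, and variables do not carry over. Pictures are saved under pics/ and viewed, at most 10 in all, crops included, and the job is handed in when it is done.

Besides the shell and the picture viewer there is one more tool, called after "Request:" as name(argument=value, ...), one argument or row to a line, values as JSON. servo_tool: Moves the arm, as the interface text tells. Its arguments: {"type":"object","properties":{"commands":{"type":"array"},"force":{"type":"number"}},"required":["commands"]}

```bash
mkdir -p pics; python3 - <<'E'
from bench import r
import cv2,numpy as np
for n in("top","side"):
    p,d=r.grab_frame(n); cv2.imwrite(f"pics/{n}0.png",p); np.save(f"pics/{n}0.npy",d)
    c=r.camera_info(n); print(n,{k:(np.round(v,4).tolist() if k=="cam_to_world" else v) for k,v in c.items()}, (d>0).mean())
print(r.get_obs())
E
```

```text
top {'vertical_fov': 44.37081038604401, 'cx': 319.7984848602921, 'cy': 196.0472597429538, 'cam_to_world': [[-0.0208, 0.9837, -0.1785, 0.3293], [-0.9997, -0.0186, 0.0142, -0.0405], [0.0106, 0.1787, 0.9838, 1.2722], [0.0, 0.0, 0.0, 1.0]]} 0.99621875
side {'vertical_fov': 42.461158949915344, 'cx': 308.600419951677, 'cy': 204.18328125915272, 'cam_to_world': [[0.7691, 0.4069, -0.4929, -0.2059], [-0.6392, 0.4898, -0.593, -0.984], [0.0001, 0.7711, 0.6367, 1.0481], [0.0, 0.0, 0.0, 1.0]]} 0.99559765625
{'clock': 0.1, 'joints': array([-1.35309663,  0.47773224,  0.02233711,  1.55633893, -0.01148844,
        1.10929926, -0.08311401]), 'qvel': array([-0.00056405, -0.00174101,  0.00025387, -0.00393437, -0.00147586,
       -0.00115609,  0.00023184]), 'tau': array([ 4.39950600e-03, -5.97758710e+01,  1.61422905e+00, -2.81956440e+01,
        1.29577535e-02,  4.97450194e-03, -1.65361109e-05]), 'tcp_pos': array([0.21588572, 0.63898771, 0.23041867]), 'orientation': array([-5.09456473e-01, -3.09986612e+00,  2.58168405e-03]), 'contact_force': array([-0.1551698 , -0.39337238,  0.49482888]), 'moment': array([0.01848823, 0.03745707, 0.05318191]), 'gripper_force': 0.0, 'grip_width': 0.0852470595607991}
```

View pics/top0.png

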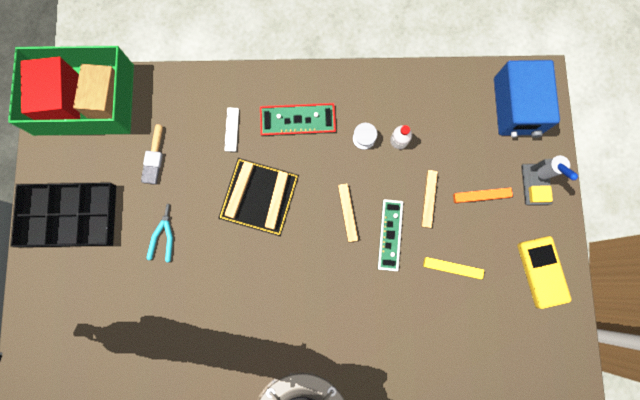

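View pics/side0.png

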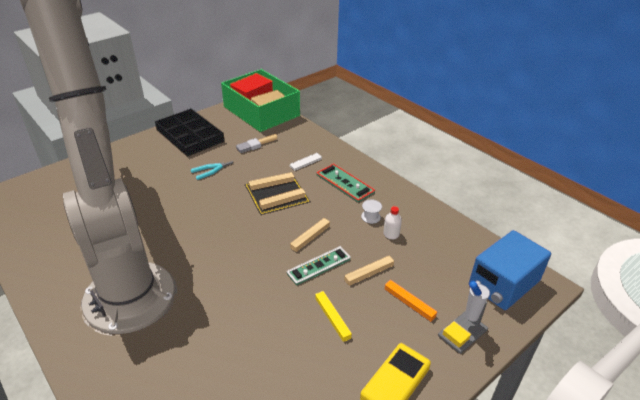

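The top view shows the pad at (259,196) with the bottom pair at (239,190) and (277,200).

- **Slat candidates:** (348,212) and (429,198) are plain wood. (483,195) is orange and (454,268) is yellow, so I leave those two alone.
- **Board candidates:** (391,235) is narrow with a metal rim, so it fits. (298,119) has a red rim and is wider, so it is the spare.

Next I measure and take one enlarged crop to confirm.

```bash
cat > h.py <<'E'
from bench import r
import cv2,numpy as np
def ray(n,uv,z):
    c=r.camera_info(n); f=200/np.tan(np.radians(c["vertical_fov"]/2)); T=c["cam_to_world"]
    uv=np.asarray(uv,float); d=np.c_[(uv[:,0]-c["cx"])/f,-(uv[:,1]-c["cy"])/f,-np.ones(len(uv))]@T[:3,:3].T
    return T[:3,3]+d*((z-T[2,3])/d[:,2])[:,None]
def zmap(n,d):
    c=r.camera_info(n); f=200/np.tan(np.radians(c["vertical_fov"]/2)); T=c["cam_to_world"]
    v,u=np.mgrid[:400,:640]; P=np.stack([(u-c["cx"])/f*d,-(v-c["cy"])/f*d,-d],-1)
    return P@T[:3,:3].T+T[:3,3]
def rect(pts):  # centre mm, long, short, angle deg of the long axis
    (x,y),(w,h),a=cv2.minAreaRect((pts[:,:2]*1000).astype(np.float32))
    if w<h: w,h,a=h,w,a+90
    return np.round([x,y,w,h,(a+90)%180-90],1)
def wood(p):
    h=cv2.cvtColor(p,cv2.COLOR_BGR2HSV)
    return cv2.inRange(h,(12,50,150),(26,150,255))
def blobs(m,lo):
    n,l,s,c=cv2.connectedComponentsWithStats(m)
    return [(c[i].round(),l==i) for i in range(1,n) if s[i,4]>lo]
E
python3 - <<'E'
from h import *
for n in("top","side"):
    p=cv2.imread(f"pics/{n}0.png"); W=zmap(n,np.load(f"pics/{n}0.npy"))
    for c,m in blobs(wood(p),150):
        z=W[m][:,2]*1000; q=np.percentile(z,[10,50,90]).round(1)
        v,u=np.nonzero(m); R=ray(n,np.c_[u,v],.0215)
        print(n,"wood",c,m.sum(),q,"ray",rect(R),"depth",rect(W[m]))
    # pad and board
    h=cv2.cvtColor(p,cv2.COLOR_BGR2HSV)
    g=cv2.inRange(h,(40,60,40),(95,255,255))
    for c,m in blobs(g,150):
        v,u=np.nonzero(m); print(n,"green",c,m.sum(),rect(ray(n,np.c_[u,v],.011)),np.percentile(W[m][:,2]*1000,[10,50,90]).round(1))
p=cv2.imread("pics/top0.png")
print([ (k,cv2.cvtColor(p,cv2.COLOR_BGR2HSV)[k[1],k[0]]) for k in((239,190),(348,212),(429,198),(483,195),(454,268),(258,180),(240,162))])
cv2.imwrite("pics/crop.png",cv2.resize(p[145:290,210:500],None,fx=2.7,fy=2.7,interpolation=cv2.INTER_CUBIC))
E
```

```text
top wood [313. 241.] 143569 [-3.7 -0.3  3.2] ray [ 500.2  -12.3 1495.4  891.6   89.1] depth [ 677.4 -217.3 1935.  1277.7   89.9]
top wood [92. 87.] 1419 [80.6 83.9 86.9] ray [866.4 546.8 128.   84.9  -5.5] depth [602.3 302.  864.9 138.5  42.3]
top wood [237. 193.] 316 [ 7.7 21.3 25.5] ray [579.9 151.7 153.9  26.9 -19.6] depth [471.7  98.2 378.5 122.   26.4]
top wood [275. 206.] 280 [ 8.8 21.4 25.3] ray [550.5  54.9 154.3  26.3 -14.2] depth [472.8  37.1 314.4  87.1  12.9]
top green [78. 91.] 5308 [864.  606.9 329.9 256.1  89.7] [ 14.1  73.9 107.5]
top green [297. 119.] 1392 [771.   -2.  188.3  67.7 -88.3] [ 6.8 10.2 14. ]
top green [390. 235.] 694 [ 453.9 -238.4  168.2   38.3   -6.9] [ 7.2 10.4 14.9]
top green [161. 240.] 500 [451.9 350.6 104.2  61.9  -7.1] [ 4.7 11.2 15.1]
side wood [267.  97.] 260 [78.2 83.  86.5] ray [905.9 624.9 136.3  76.   -3.1] depth [ 329.3 -157.3 1965.7  126.1   53.4]
side wood [257. 283.] 78606 [-4.1 -1.2  1.9] ray [ 336.5  -21.5 1458.3 1168.8   89.9] depth [ 351.8 -115.  1731.6 1201.3  -89.7]
side green [263. 104.] 2460 [896.1 660.4 459.2 332.9  89.9] [  9.8  66.  104.7]
side green [207. 170.] 242 [449.3 347.3 105.1  70.5  -9. ] [ 1.6  9.4 14. ]
side green [345. 181.] 451 [ 7.697e+02 -5.000e-01  1.781e+02  6.220e+01 -8.830e+01] [ 5.6  8.6 12.4]
side green [319. 264.] 277 [ 453.6 -235.5  137.2   34.7   -6.8] [ 6.   8.8 11.8]
[((239, 190), array([ 26,  61, 254], dtype=uint8)), ((348, 212), array([ 25,  64, 254], dtype=uint8)), ((429, 198), array([ 26,  57, 254], dtype=uint8)), ((483, 195), array([ 21, 158, 255], dtype=uint8)), ((454, 268), array([ 30, 117, 255], dtype=uint8)), ((258, 180), array([90,  5, 53], dtype=uint8)), ((240, 162), array([18, 39, 66], dtype=uint8))]
```

View pics/crop.png

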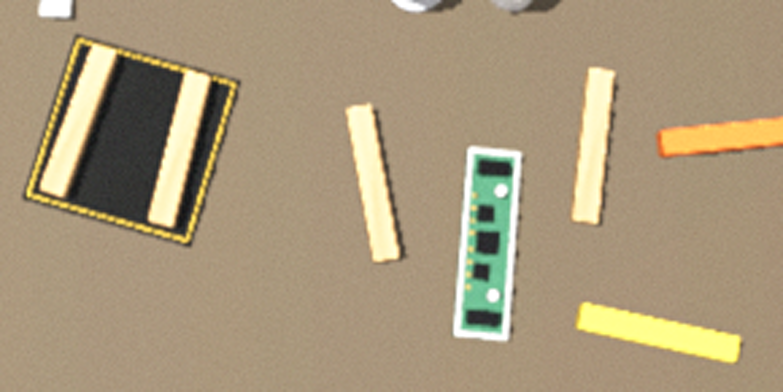

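The crop confirms it. The two wood slats are at crop (373,183) and (594,145), both plain wood. The metal-rimmed board is at (487,243), component side up. The orange slat at (720,135) and the yellow one at (658,332) are clearly different colours. Next I refine the poses.

```bash
cat >> h.py <<'E'
def wood(p):
    h=cv2.cvtColor(p,cv2.COLOR_BGR2HSV)
    return cv2.inRange(h,(14,25,200),(28,125,255))
def white(p):
    h=cv2.cvtColor(p,cv2.COLOR_BGR2HSV)
    return cv2.inRange(h,(0,0,190),(180,24,255))
E
python3 - <<'E'
from h import *
print(r.get_obs()["clock"])
for n in("top","side"):
    p=cv2.imread(f"pics/{n}0.png"); W=zmap(n,np.load(f"pics/{n}0.npy"))
    near=(np.abs(W[...,0]-.5)<.27)&(np.abs(W[...,1]+.07)<.35)
    for c,m in blobs(wood(p)*near.astype(np.uint8),100):
        v,u=np.nonzero(m)
        print(n,"wood",c,m.sum(),rect(ray(n,np.c_[u,v],.0225 if u.mean()<300 else .02)))
    b=(white(p)|cv2.inRange(cv2.cvtColor(p,cv2.COLOR_BGR2HSV),(40,60,40),(95,255,255)))*near.astype(np.uint8)
    for c,m in blobs(b,200):
        v,u=np.nonzero(m); print(n,"board?",c,m.sum(),rect(ray(n,np.c_[u,v],.012)))
    if n=="top":
        dk=cv2.inRange(p,(0,0,0),(85,85,85)); dk[:, :215]=0; dk[:,302:]=0; dk[:155]=0; dk[240:]=0
        for c,m in blobs(dk,60): 
            v,u=np.nonzero(m); print("dark",c,m.sum(),rect(ray(n,np.c_[u,v],.003)))
        h=cv2.cvtColor(p,cv2.COLOR_BGR2HSV); y=cv2.inRange(h,(15,90,60),(32,255,255))*near; y[:, :215]=0; y[:,302:]=0
        v,u=np.nonzero(y); print("yellow",len(v),rect(ray(n,np.c_[u,v],.003)))
E
```

```text
0.1
top wood [238. 190.] 512 [579.4 152.  151.3  26.  -19.6]
top wood [276. 200.] 510 [549.6  55.1 151.6  25.2 -14.2]
top wood [429. 198.] 563 [ 546.  -343.   152.1   26.1   -9.5]
top wood [347. 212.] 562 [ 513.6 -128.8  151.9   26.1    8.7]
top board? [297. 125.] 677 [752.8  -3.2 185.3  36.3 -90. ]
top board? [231. 135.] 359 [728.  175.2  84.1  31.2  -3.1]
top board? [364. 135.] 485 [ 721.3 -179.5   72.1   61.6  -47.5]
top board? [399. 137.] 231 [ 713.1 -274.7   52.1   48.   -41.6]
top board? [390. 235.] 1156 [ 454.  -238.   182.6   53.    -6.9]
dark [234. 181.] 94 [594.8 170.2 130.4   6.6 -19.5]
dark [256. 197.] 1580 [563.  103.7 152.   85.2 -17.1]
dark [284. 201.] 319 [543.2  37.1 153.   17.5 -16.4]
yellow 1044 [618.8  84.9 285.9 167.9 -17.2]
side wood [271. 178.] 216 [578.3 154.5 149.   26.5 -19.7]
side wood [282. 196.] 223 [548.2  56.2 149.5  25.4 -13.3]
side wood [309. 232.] 290 [ 511.4 -127.1  150.2   24.7    8.5]
side wood [369. 268.] 369 [ 542.9 -340.9  148.8   25.    -9.5]
side board? [341. 183.] 235 [753.9  -2.  177.9  33.5 -88.9]
side board? [317. 265.] 597 [ 451.6 -239.2  181.1   59.6   -6.9]
```

Request:
servo_tool(
  commands=[
    [0,0,-6,17,-28,0,0],
    [0,0,-12,34,-56,0,0],
    [0,0,-18,51,-84,0,0],
    [0,0,-24,68,-112,0,0],
    [0,0,-30,84,-139,0,0],
  ],
)

```text
clock: 0.52
tcp_pos: [0.3008, 0.4986, 0.2309]
orientation: [1.302, 2.859, -0.001]
contact_force: [0.6, 0.6, 0.6]
grip_width: 0.0855
gripper_force: 0.0
```

Request:
servo_tool(
  commands=[
    [0,0,-6,20,-32,-2,0],
    [0,0,-12,40,-64,-4,0],
    [0,0,-18,60,-96,-6,0],
    [0,0,-24,80,-128,-8,0],
    [0,0,-30,100,-160,-10,0],
  ],
)

```text
clock: 0.93
tcp_pos: [0.4005, 0.3387, 0.221]
orientation: [-1.997, -2.425, 0.0]
contact_force: [0.1, -0.2, -0.0]
grip_width: 0.0854
gripper_force: 0.0
```

Request:
servo_tool(
  commands=[
    [0,0,-6.2,14,-30,-4,0],
    [0,0,-12.4,28,-60,-8,0],
    [0,0,-18.6,42,-90,-12,0],
    [0,0,-24.8,56,-120,-16,0],
    [0,0,-31,70,-150,-20,0],
  ],
)

```text
clock: 1.35
tcp_pos: [0.4702, 0.1889, 0.201]
orientation: [-2.573, -1.803, 0.0]
contact_force: [0.5, -0.4, -0.6]
grip_width: 0.0851
gripper_force: 0.0
```

Request:
servo_tool(
  commands=[
    [0,0,-6.2,6,-32,-8,0],
    [0,0,-12.4,12,-64,-16,0],
    [0,0,-18.6,18,-96,-24,0],
    [0,0,-24.8,24,-128,-32,0],
    [0,0,-31,30,-160,-40,0],
  ],
)

```text
clock: 1.77
tcp_pos: [0.4998, 0.0291, 0.1609]
orientation: [-2.961, -1.05, 0.0]
contact_force: [1.0, -0.1, -0.6]
grip_width: 0.0853
gripper_force: 0.0
```

Request:
servo_tool(
  commands=[
    [0,0,-6.2,3,-32,-14,0],
    [0,0,-12.4,6,-64,-28,0],
    [0,0,-18.6,8,-96,-42,0],
    [0,0,-24.8,11,-128,-56,0],
    [0,0,-31,12,-157,-70,0],
  ],
)

```text
clock: 2.18
tcp_pos: [0.5121, -0.1283, 0.0906]
orientation: [3.133, 0.22, 0.0]
contact_force: [0.2, 0.6, -0.1]
grip_width: 0.0853
gripper_force: 0.0
```

Request:
servo_tool(
  commands=[
    [0,0,0,0,0,-25,0],
    [0,0,0,0,0,-50,0],
    [0,0,0,0,0,-70,0],
    [0,0,0,0,0,-80,0],
    [0,0,0,0,0,-86,0],
  ],
  force=40,
)

```text
clock: 2.6
tcp_pos: [0.5111, -0.1263, 0.0039]
orientation: [-3.133, -0.228, 0.004]
contact_force: [0.2, 0.8, -0.2]
grip_width: 0.0853
gripper_force: 0.0
```

Request:
servo_tool(
  commands=[
    [0,0,0,0,0,0,1],
    [0,0,0,0,0,0,1],
    [0,0,0,0,0,0,1],
    [0,0,0,0,0,0,1],
    [0,0,0,0,0,0,1],
  ],
)

```text
clock: 3.02
tcp_pos: [0.5127, -0.1264, 0.0061]
orientation: [3.133, 0.229, 0.002]
contact_force: [-0.2, -0.2, -0.9]
grip_width: 0.0253
gripper_force: 0.0
```

Request:
servo_tool(
  commands=[
    [0,0,0,0,0,0,1],
    [0,0,0,0,0,0,1],
    [0,0,0,0,0,0,1],
  ],
)

```text
clock: 3.27
tcp_pos: [0.5127, -0.1264, 0.0063]
orientation: [-3.133, -0.229, -0.003]
contact_force: [-0.7, 1.3, 5.5]
grip_width: 0.023
gripper_force: 39.5
```

Request:
servo_tool(
  commands=[
    [0,0,0,0,0,15,1],
    [0,0,0,0,0,35,1],
    [0,0,0,0,0,55,1],
    [0,0,0,0,0,75,1],
    [0,0,0,0,0,85,1],
  ],
)

```text
clock: 3.68
tcp_pos: [0.513, -0.1268, 0.0925]
orientation: [3.133, 0.228, 0.005]
contact_force: [1.1, -0.1, -0.6]
grip_width: 0.0227
gripper_force: 39.7
```

Request:
servo_tool(
  commands=[
    [0,0,5,0,15,0,1],
    [0,0,11,0,40,0,1],
    [0,0,18,1,70,0,1],
    [0,0,25,1,100,0,1],
    [0,0,32,2,130,0,1],
  ],
)

```text
clock: 4.1
tcp_pos: [0.5136, 0.0048, 0.0903]
orientation: [-2.946, -1.091, -0.0]
contact_force: [0.3, 0.6, -0.6]
grip_width: 0.023
gripper_force: 39.7
```

Request:
servo_tool(
  commands=[
    [0,0,7,0,30,0,1],
    [0,0,14,0,60,0,1],
    [0,0,21,1,85,0,1],
    [0,0,27,1,105,0,1],
    [0,0,32.5,1,115,0,1],
  ],
)

```text
clock: 4.52
tcp_pos: [0.5147, 0.1223, 0.0902]
orientation: [-2.518, -1.876, -0.001]
contact_force: [-0.3, -0.2, -0.8]
grip_width: 0.0228
gripper_force: 39.7
```

Request:
servo_tool(
  commands=[
    [0,0,0,0,0,0,1],
    [0,0,0,0,0,0,1],
    [0,0,0,0,0,0,1],
  ],
)

```text
clock: 4.77
tcp_pos: [0.5149, 0.1172, 0.0902]
orientation: [2.532, 1.859, -0.001]
contact_force: [0.2, 0.4, -0.5]
grip_width: 0.0229
gripper_force: 39.7
```

Request:
servo_tool(
  commands=[
    [0,0,0,1,1,-20,1],
    [0,0,0,1,2,-38,1],
    [0,0,0,1,2,-48,1],
    [0,0,0,1,2,-52,1],
    [0,0,0,1,2,-55,1],
  ],
)

```text
clock: 5.18
tcp_pos: [0.5158, 0.1194, 0.0349]
orientation: [2.53, 1.862, -0.002]
contact_force: [0.8, 0.2, -0.8]
grip_width: 0.023
gripper_force: 39.7
```

Request:
servo_tool(
  commands=[
    [0,0,0,0,0,-2,1],
    [0,0,0,0,0,-3,1],
    [0,0,0,0,0,-4,1],
    [0,0,0,0,0,-5,1],
    [0,0,0,0,0,-5,1],
  ],
)

```text
clock: 5.6
tcp_pos: [0.5162, 0.1206, 0.0306]
orientation: [2.528, 1.865, 0.001]
contact_force: [0.4, -0.7, 0.2]
grip_width: 0.0229
gripper_force: 39.7
```

Request:
servo_tool(
  commands=[
    [0,0,0,0,0,-1,1],
    [0,0,0,0,0,-1.5,1],
    [0,0,0,0,0,-1.5,1],
  ],
)

```text
clock: 5.85
tcp_pos: [0.5163, 0.1206, 0.0293]
orientation: [-2.528, -1.865, -0.001]
contact_force: [-1.1, -0.4, 4.2]
grip_width: 0.0229
gripper_force: 40.3
```

Request:
servo_tool(
  commands=[
    [0,0,0,0,0,0,0.4],
    [0,0,0,0,0,0,0.3],
    [0,0,0,0,0,0,0.3],
    [0,0,0,0,0,0,0.3],
    [0,0,0,0,0,0,0.3],
  ],
)

```text
clock: 6.27
tcp_pos: [0.516, 0.1205, 0.0287]
orientation: [-2.528, -1.865, 0.0]
contact_force: [-0.4, -0.2, -0.1]
grip_width: 0.0599
gripper_force: 0.0
```

Request:
servo_tool(
  commands=[
    [0,0,0,0,0,15,0.3],
    [0,0,0,0,0,35,0.2],
    [0,0,0,0,0,60,0],
    [0,0,0,0,0,80,0],
    [0,0,0,0,0,90,0],
  ],
)

```text
clock: 6.68
tcp_pos: [0.5172, 0.1207, 0.121]
orientation: [2.528, 1.864, 0.005]
contact_force: [0.2, -0.2, -0.1]
grip_width: 0.0854
gripper_force: 0.0
```

Request:
servo_tool(
  commands=[
    [0,0,-5,2,-28,0,0.3],
    [0,0,-10,4,-60,0,0.3],
    [0,0,-16,6,-92,0,0.3],
    [0,0,-22,8,-124,0,0.3],
    [0,0,-27.5,9,-154,0,0.3],
  ],
)

```text
clock: 7.1
tcp_pos: [0.5248, -0.0352, 0.1185]
orientation: [2.902, 1.203, -0.0]
contact_force: [0.4, 0.2, -0.1]
grip_width: 0.0597
gripper_force: 0.0
```

Request:
servo_tool(
  commands=[
    [0,0,-5,2,-31,0,0.3],
    [0,0,-10,4,-62,0,0.3],
    [0,0,-16,6,-93,0,0.3],
    [0,0,-22,8,-124,0,0.3],
    [0,0,-27.5,9,-154,0,0.3],
  ],
)

```text
clock: 7.52
tcp_pos: [0.5338, -0.189, 0.1184]
orientation: [3.105, 0.479, -0.001]
contact_force: [0.1, 0.1, -0.1]
grip_width: 0.0599
gripper_force: 0.0
```

Request:
servo_tool(
  commands=[
    [0,0,-6,2,-31,-10,0.3],
    [0,0,-12,4,-62,-20,0.3],
    [0,0,-18,6,-93,-30,0.3],
    [0,0,-24,8,-124,-40,0.3],
    [0,0,-27.3,10,-154,-50,0.3],
  ],
)

```text
clock: 7.93
tcp_pos: [0.5437, -0.3428, 0.0674]
orientation: [-3.13, 0.267, 0.002]
contact_force: [1.6, 0.4, -0.5]
grip_width: 0.0597
gripper_force: 0.0
```

Request:
servo_tool(
  commands=[
    [0,0,0,0,0,0,0.3],
    [0,0,0,0,0,0,0.3],
    [0,0,0,0,0,0,0.3],
  ],
)

```text
clock: 8.18
tcp_pos: [0.5438, -0.3407, 0.0681]
orientation: [-3.13, 0.258, 0.002]
contact_force: [-0.6, 0.0, -0.2]
grip_width: 0.0598
gripper_force: 0.0
```

Request:
servo_tool(
  commands=[
    [0,0,0,0,-1,-20,0.3],
    [0,0,0,0,-1,-38,0.3],
    [0,0,0,0,-1,-52,0.3],
    [0,0,0,0,-1,-60,0.3],
    [0,0,0,0,-1,-62,0.3],
  ],
)

```text
clock: 8.6
tcp_pos: [0.5437, -0.3407, 0.0054]
orientation: [-3.129, 0.257, 0.003]
contact_force: [0.5, -0.2, -1.2]
grip_width: 0.0598
gripper_force: 0.0
```

Request:
servo_tool(
  commands=[
    [0,0,0,0,0,0,1],
    [0,0,0,0,0,0,1],
    [0,0,0,0,0,0,1],
    [0,0,0,0,0,0,1],
    [0,0,0,0,0,0,1],
  ],
  force=40,
)

```text
clock: 9.02
tcp_pos: [0.5447, -0.343, 0.008]
orientation: [3.13, -0.259, 0.003]
contact_force: [-0.5, -0.0, 5.9]
grip_width: 0.0229
gripper_force: 40.1
```

Request:
servo_tool(
  commands=[
    [0,0,0,0,0,0,1],
    [0,0,0,0,0,0,1],
  ],
)

```text
clock: 9.18
tcp_pos: [0.5447, -0.3431, 0.0079]
orientation: [3.13, -0.259, 0.003]
contact_force: [-0.5, 0.8, 6.0]
grip_width: 0.0227
gripper_force: 40.2
```

Request:
servo_tool(
  commands=[
    [0,0,0,0,0,15,1],
    [0,0,0,0,0,35,1],
    [0,0,0,0,0,55,1],
    [0,0,0,0,0,80,1],
    [0,0,0,0,0,95,1],
  ],
)

```text
clock: 9.6
tcp_pos: [0.5445, -0.3433, 0.1049]
orientation: [3.13, -0.26, 0.003]
contact_force: [0.7, -0.6, -1.5]
grip_width: 0.0227
gripper_force: 39.3
```

Request:
servo_tool(
  commands=[
    [0,0,4,3,20,0,1],
    [0,0,9,8,50,0,1],
    [0,0,15,12,80,0,1],
    [0,0,21,17,112,0,1],
    [0,0,27.4,22,144,0,1],
  ],
)

```text
clock: 10.02
tcp_pos: [0.5659, -0.1972, 0.1024]
orientation: [3.102, 0.497, 0.001]
contact_force: [1.3, -0.4, -0.2]
grip_width: 0.0229
gripper_force: 39.4
```

Request:
servo_tool(
  commands=[
    [0,0,5,4,28,0,1],
    [0,0,11,9,57,0,1],
    [0,0,16,13,86,0,1],
    [0,0,22,18,115,0,1],
    [0,0,27.4,22,144,0,1],
  ],
)

```text
clock: 10.43
tcp_pos: [0.5881, -0.0531, 0.1024]
orientation: [2.896, 1.218, 0.001]
contact_force: [0.7, -0.8, -0.7]
grip_width: 0.0227
gripper_force: 39.4
```

Request:
servo_tool(
  commands=[
    [0,0,6,5,32,0,1],
    [0,0,12,10,64,0,1],
    [0,0,18,15,96,0,1],
    [0,0,24,19,126,0,1],
    [0,0,27.4,22,144,0,1],
  ],
)

```text
clock: 10.85
tcp_pos: [0.6101, 0.0939, 0.1022]
orientation: [-2.521, -1.873, -0.002]
contact_force: [0.8, 1.1, -0.9]
grip_width: 0.0227
gripper_force: 39.4
```

Request:
servo_tool(
  commands=[
    [0,0,0,0,0,-10,1],
    [0,0,0,0,0,-20,1],
    [0,0,0,0,0,-30,1],
    [0,0,0,0,0,-30,1],
  ],
)

```text
clock: 11.18
tcp_pos: [0.6081, 0.087, 0.0693]
orientation: [-2.532, -1.858, 0.007]
contact_force: [-1.1, -0.1, -0.1]
grip_width: 0.0227
gripper_force: 39.4
```

Request:
servo_tool(
  commands=[
    [0,0,0,2,1,-12,1],
    [0,0,0,2,1,-24,1],
    [0,0,0,2,1,-30,1],
    [0,0,0,2,1,-32,1],
    [0,0,0,2,1,-33,1],
  ],
)

```text
clock: 11.6
tcp_pos: [0.6116, 0.0901, 0.038]
orientation: [-2.53, -1.862, 0.002]
contact_force: [0.1, -0.5, -1.4]
grip_width: 0.023
gripper_force: 39.4
```

Request:
servo_tool(
  commands=[
    [0,0,0,0,0,-1,1],
    [0,0,0,0,0,-2,1],
    [0,0,0,0,0,-3,1],
    [0,0,0,0,0,-4,1],
    [0,0,0,0,0,-4,1],
  ],
)

```text
clock: 12.02
tcp_pos: [0.6121, 0.0906, 0.0349]
orientation: [2.53, 1.863, 0.0]
contact_force: [-0.7, 0.6, -0.6]
grip_width: 0.0229
gripper_force: 39.4
```

Request:
servo_tool(
  commands=[
    [0,0,0,0,0,-1,1],
    [0,0,0,0,0,-2,1],
    [0,0,0,0,0,-3,1],
    [0,0,0,0,0,-4,1],
    [0,0,0,0,0,-4,1],
  ],
)

```text
clock: 12.43
tcp_pos: [0.6121, 0.0905, 0.031]
orientation: [-2.53, -1.863, -0.0]
contact_force: [-1.1, -0.1, 2.4]
grip_width: 0.0227
gripper_force: 39.6
```

Request:
servo_tool(
  commands=[
    [0,0,0,0,0,0,0.3],
    [0,0,0,0,0,0,0.3],
    [0,0,0,0,0,0,0.3],
    [0,0,0,0,0,0,0.3],
    [0,0,0,0,0,0,0.3],
  ],
)

```text
clock: 12.85
tcp_pos: [0.6121, 0.0906, 0.0308]
orientation: [2.53, 1.863, 0.0]
contact_force: [0.3, -0.9, -0.6]
grip_width: 0.06
gripper_force: 0.0
```

Request:
servo_tool(
  commands=[
    [0,0,0,0,0,15,0.3],
    [0,0,0,0,0,35,0.2],
    [0,0,0,0,0,60,0],
    [0,0,0,0,0,80,0],
    [0,0,0,0,0,90,0],
  ],
)

```text
clock: 13.27
tcp_pos: [0.6134, 0.0905, 0.1234]
orientation: [2.529, 1.862, 0.005]
contact_force: [0.3, 0.5, -0.6]
grip_width: 0.0855
gripper_force: 0.0
```

Request:
servo_tool(
  commands=[
    [0,0,-6,-10,-30,0,0],
    [0,0,-12,-25,-60,0,0],
    [0,0,-18,-45,-90,0,0],
    [0,0,-24,-60,-125,0,0],
    [0,0,-30,-78,-164,0,0],
  ],
)

```text
clock: 13.68
tcp_pos: [0.5337, -0.0726, 0.1204]
orientation: [-2.927, -1.14, -0.0]
contact_force: [0.0, -0.0, -0.3]
grip_width: 0.0854
gripper_force: 0.0
```

Request:
servo_tool(
  commands=[
    [0,0,-6,-16,-32,0,0],
    [0,0,-12,-32,-65,0,0],
    [0,0,-18,-48,-98,0,0],
    [0,0,-24,-64,-131,0,0],
    [0,0,-30,-80,-165,0,0],
  ],
)

```text
clock: 14.1
tcp_pos: [0.4535, -0.2383, 0.1206]
orientation: [-3.123, -0.341, 0.0]
contact_force: [0.1, -0.4, 0.3]
grip_width: 0.0857
gripper_force: 0.0
```

Request:
servo_tool(
  commands=[
    [0,0,-6,0,0,0,0],
    [0,0,-12,0,0,0,0],
    [0,0,-18,0,0,0,0],
    [0,0,-19.5,0,0,0,0],
    [0,0,-19.5,0,0,0,0],
  ],
)

```text
clock: 14.52
tcp_pos: [0.4544, -0.2371, 0.1204]
orientation: [3.136, -0.183, -0.001]
contact_force: [0.7, -0.2, 0.2]
grip_width: 0.0856
gripper_force: 0.0
```

```bash
python3 - <<'E'
from h import *
o=r.get_obs(); print(o["clock"],o["tcp_pos"],o["orientation"])
for n in("top","side"):
    p,d=r.grab_frame(n); cv2.imwrite(f"pics/{n}1.png",p); W=zmap(n,d)
    near=(np.abs(W[...,0]-.5)<.27)&(np.abs(W[...,1]+.07)<.35)
    for c,m in blobs(wood(p)*near.astype(np.uint8),60):
        v,u=np.nonzero(m); print(n,"wood",c,m.sum(),rect(ray(n,np.c_[u,v],.043)),np.median(W[m][:,2]))
E
```

```text
14.5167 [ 0.45442913 -0.23714378  0.12043013] [ 3.13583745e+00 -1.83329174e-01 -1.24647745e-03]
top wood [257. 194.] 1768 [561.7 104.7 152.1 149.3  72.9] 0.03988256973293669
top wood [414. 192.] 103 [ 550.9 -291.8   53.9   27.7  -48.8] 0.5163447021967043
top wood [441. 198.] 180 [ 542.1 -368.    74.7   18.7   43.8] 0.48681667654348637
top wood [447. 225.] 86 [ 466.9 -372.7   40.4   24.5  -47.5] 0.516768214615812
top wood [181. 334.] 333 [212.8 288.5  73.8  41.2 -34.9] 0.8005213405035331
top wood [226. 363.] 1378 [133.  189.3 188.6  96.7  59.1] 0.8149369122325228
top wood [162. 382.] 230 [134.  323.  105.7  42.9  -9.7] 0.7923314593854088
top wood [181. 390.] 184 [105.5 282.5  94.8  41.6  23.6] 0.7976225434584561
side wood [291. 179.] 216 [611.6  90.  152.2  26.9  72.6] 0.04133118344838982
side wood [268. 187.] 460 [536.  106.5 163.5 113.5  72.2] 0.024742825430391857
```

View pics/top1.png

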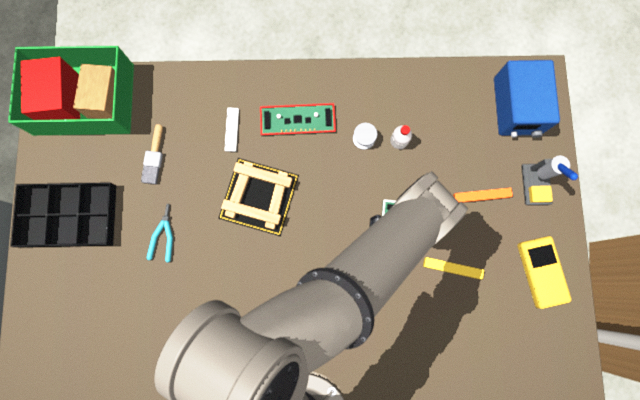

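View pics/side1.png

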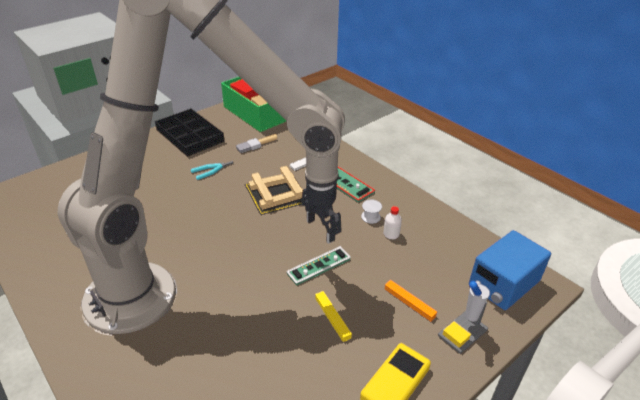

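The cross slats sit squarely on the pair at (257,194) in the top view. The gripper is above the board, which appears at (319,264) in the side view.

Request:
servo_tool(
  commands=[
    [0,0,0,-1,-1,-35,0.1],
    [0,0,0,-1,-1,-70,0.1],
    [0,0,0,-1,-1,-95,0.1],
    [0,0,0,-1,-1,-108,0.1],
    [0,0,0,-1,-1,-114,0.1],
  ],
)

```text
clock: 15.03
tcp_pos: [0.4524, -0.2375, 0.0048]
orientation: [-3.135, 0.182, 0.005]
contact_force: [0.3, -0.3, 0.3]
grip_width: 0.0769
gripper_force: 0.0
```

Request:
servo_tool(
  commands=[
    [0,0,0,0,0,-1,0.2],
    [0,0,0,0,0,-1,0.3],
    [0,0,0,0,0,-1,0.4],
    [0,0,0,0,0,-1,0.5],
    [0,0,0,0,0,-1,0.6],
  ],
  force=40,
)

```text
clock: 15.45
tcp_pos: [0.4544, -0.2384, 0.0074]
orientation: [-3.136, 0.185, -0.004]
contact_force: [-2.2, 1.7, 8.2]
grip_width: 0.0477
gripper_force: 41.9
```

Request:
servo_tool(
  commands=[
    [0,0,0,0,0,0,1],
    [0,0,0,0,0,0,1],
    [0,0,0,0,0,0,1],
    [0,0,0,0,0,0,1],
  ],
)

```text
clock: 15.78
tcp_pos: [0.4544, -0.2384, 0.0074]
orientation: [-3.136, 0.185, -0.004]
contact_force: [-1.6, 0.6, 7.5]
grip_width: 0.048
gripper_force: 41.8
```

Request:
servo_tool(
  commands=[
    [0,0,0,0,0,3,1],
    [0,0,0,0,0,6,1],
    [0,0,0,0,0,10,1],
    [0,0,0,0,0,15,1],
    [0,0,0,0,0,20,1],
  ],
  force=60,
)

```text
clock: 16.2
tcp_pos: [0.4536, -0.2383, 0.0264]
orientation: [3.136, -0.185, 0.0]
contact_force: [0.3, -0.1, -1.3]
grip_width: 0.0462
gripper_force: 62.7
```

Request:
servo_tool(
  commands=[
    [0,0,0,0,0,15,1],
    [0,0,0,0,0,30,1],
    [0,0,0,0,0,50,1],
    [0,0,0,0,0,65,1],
    [0,0,0,0,0,75,1],
  ],
)

```text
clock: 16.62
tcp_pos: [0.454, -0.2387, 0.1025]
orientation: [3.136, -0.186, 0.003]
contact_force: [-0.3, -0.3, -1.4]
grip_width: 0.0461
gripper_force: 62.9
```

```bash
python3 - <<'E'
from h import *
o=r.get_obs(); print(o["clock"],o["tcp_pos"],o["orientation"],o["grip_width"],o["contact_force"],o["moment"])
p,d=r.grab_frame("side"); cv2.imwrite("pics/side2.png",cv2.resize(p[160:310,240:400],None,fx=3.5,fy=3.5,interpolation=cv2.INTER_CUBIC))
E
```

```text
16.6167 [ 0.45401557 -0.23870381  0.10251272] [ 3.13564454e+00 -1.85829013e-01  2.60377845e-03] 0.04612290853930876 [-0.26595312 -0.27909593 -1.44883027] [-0.056321   -0.0330887   0.00577665]
```

View pics/side2.png

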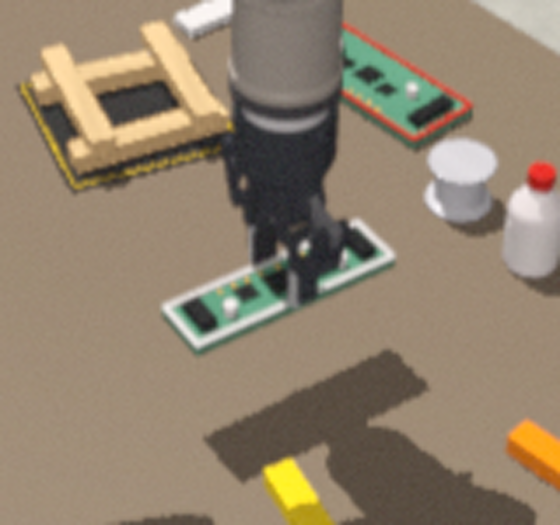

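The crop shows the board held level and component side up, crop (280,285).

Request:
servo_tool(
  commands=[
    [0,0,-0.5,4,12,0,1],
    [0,0,-1,11,35,0,1],
    [0,0,-2,20,62,0,1],
    [0,0,-3,28,88,0,1],
    [0,0,-3.5,36,114,0,1],
  ],
)

```text
clock: 17.08
tcp_pos: [0.4895, -0.123, 0.1004]
orientation: [-3.129, 0.283, 0.001]
contact_force: [0.0, -0.6, -0.6]
grip_width: 0.0463
gripper_force: 62.9
```

Request:
servo_tool(
  commands=[
    [0,0,-0.5,8,24,0,1],
    [0,0,-1,16,48,0,1],
    [0,0,-2,23,71,0,1],
    [0,0,-3,30,94,0,1],
    [0,0,-3.5,37,114,0,1],
  ],
)

```text
clock: 17.5
tcp_pos: [0.5264, -0.0084, 0.1002]
orientation: [-3.119, 0.376, 0.002]
contact_force: [-0.1, 0.0, -1.5]
grip_width: 0.0464
gripper_force: 62.9
```

Request:
servo_tool(
  commands=[
    [0,0,-0.5,8,26,0,1],
    [0,0,-1,17,54,0,1],
    [0,0,-2,25,80,0,1],
    [0,0,-3,32,102,0,1],
    [0,0,-3.3,36,114,0,1],
  ],
)

```text
clock: 17.92
tcp_pos: [0.5628, 0.1074, 0.1]
orientation: [-3.107, 0.461, 0.001]
contact_force: [0.1, -0.4, -1.6]
grip_width: 0.046
gripper_force: 62.9
```

Request:
servo_tool(
  commands=[
    [0,0,0,0,0,-10,1],
    [0,0,0,0,0,-20,1],
    [0,0,0,0,0,-25,1],
    [0,0,0,0,0,-30,1],
    [0,0,0,0,0,-30,1],
  ],
)

```text
clock: 18.33
tcp_pos: [0.5614, 0.1019, 0.0696]
orientation: [3.105, -0.47, -0.003]
contact_force: [0.0, -0.9, -1.6]
grip_width: 0.0464
gripper_force: 62.9
```

Request:
servo_tool(
  commands=[
    [0,0,0,1,1,-4,1],
    [0,0,0,2,2,-8,1],
    [0,0,0,2,2,-12,1],
    [0,0,0,2,2,-14,1],
    [0,0,0,2,2,-15,1],
  ],
)

```text
clock: 18.75
tcp_pos: [0.5644, 0.1057, 0.0554]
orientation: [3.107, -0.466, -0.001]
contact_force: [-0.5, -0.7, -1.3]
grip_width: 0.0461
gripper_force: 62.9
```

Request:
servo_tool(
  commands=[
    [0,0,0,0,0,-0.5,1],
    [0,0,0,0,0,-1,1],
    [0,0,0,0,0,-1.5,1],
    [0,0,0,0,0,-2,1],
    [0,0,0,0,0,-2.5,1],
  ],
)

```text
clock: 19.17
tcp_pos: [0.5647, 0.1057, 0.0534]
orientation: [-3.107, 0.466, -0.0]
contact_force: [0.3, -1.1, -2.1]
grip_width: 0.0465
gripper_force: 62.9
```

Request:
servo_tool(
  commands=[
    [0,0,0,0,0,-0.5,1],
    [0,0,0,0,0,-1,1],
    [0,0,0,0,0,-1.5,1],
    [0,0,0,0,0,-2,1],
    [0,0,0,0,0,-2.5,1],
  ],
)

```text
clock: 19.58
tcp_pos: [0.5646, 0.1057, 0.0508]
orientation: [3.107, -0.466, -0.0]
contact_force: [-2.1, -0.6, 5.4]
grip_width: 0.0463
gripper_force: 64.2
```

Request:
servo_tool(
  commands=[
    [0,0,0,0,0,0,0.4],
    [0,0,0,0,0,0,0.3],
    [0,0,0,0,0,0,0.2],
    [0,0,0,0,0,0,0.1],
    [0,0,0,0,0,0,0.1],
  ],
)

```text
clock: 20.0
tcp_pos: [0.5647, 0.1057, 0.0509]
orientation: [-3.107, 0.466, -0.0]
contact_force: [-0.2, 0.1, 0.0]
grip_width: 0.0773
gripper_force: 0.0
```

Request:
servo_tool(
  commands=[
    [0,0,0,0,0,5,0.1],
    [0,0,0,0,0,15,0.1],
    [0,0,0,0,0,35,0.1],
    [0,0,0,0,0,60,0.1],
    [0,0,0,0,0,90,0.1],
  ],
)

```text
clock: 20.42
tcp_pos: [0.5638, 0.1053, 0.1417]
orientation: [3.106, -0.467, -0.002]
contact_force: [0.9, 1.0, -0.2]
grip_width: 0.0767
gripper_force: 0.0
```

Request:
servo_tool(
  commands=[
    [0,0,0,-10,-30,10,0.1],
    [0,0,0,-20,-65,20,0.1],
    [0,0,0,-35,-100,30,0.1],
    [0,0,0,-50,-135,40,0.1],
    [0,0,0,-60,-165,40,0.1],
  ],
)

```text
clock: 20.83
tcp_pos: [0.5039, -0.0622, 0.1831]
orientation: [-3.105, 0.469, -0.004]
contact_force: [1.2, -0.2, 0.6]
grip_width: 0.0768
gripper_force: 0.0
```

Request:
servo_tool(
  commands=[
    [0,0,0,-5,-30,0,0.1],
    [0,0,0,-10,-65,0,0.1],
    [0,0,0,-15,-100,0,0.1],
    [0,0,0,-20,-130,0,0.1],
    [0,0,0,-20,-130,0,0.1],
  ],
)

```text
clock: 21.25
tcp_pos: [0.4825, -0.1966, 0.1826]
orientation: [3.102, -0.481, 0.004]
contact_force: [-0.8, -0.1, 0.6]
grip_width: 0.077
gripper_force: 0.0
```

```bash
python3 - <<'E'
from h import *
for n in("top","side"):
    p,d=r.grab_frame(n); W=zmap(n,d)
    near=(np.abs(W[...,0]-.565)<.11)&(np.abs(W[...,1]-.105)<.11)&(W[...,2]>-.01)
    b=(white(p)|cv2.inRange(cv2.cvtColor(p,cv2.COLOR_BGR2HSV),(40,60,40),(95,255,255)))*near.astype(np.uint8)
    for c,m in blobs(b,100):
        v,u=np.nonzero(m); print(n,"board",c,m.sum(),rect(ray(n,np.c_[u,v],.055)),np.percentile(W[m][:,2],[10,50,90]))
    for c,m in blobs(wood(p)*near.astype(np.uint8),40):
        v,u=np.nonzero(m); print(n,"wood",c,m.sum(),rect(ray(n,np.c_[u,v],.043)),np.median(W[m][:,2]))
    x,y=(200,140) if n=="top" else (230,150)
    cv2.imwrite(f"pics/{n}3.png",cv2.resize(p[y:y+110,x:x+110],None,fx=5,fy=5,interpolation=cv2.INTER_CUBIC))
cv2.imwrite("pics/end.png",cv2.resize(np.hstack([cv2.imread("pics/top3.png"),cv2.imread("pics/side3.png")]),(800,400)))
E
```

```text
top board [256. 193.] 1154 [563.6 104.  182.2  53.1 -17.4] [0.04885203 0.05314072 0.05706451]
top wood [237. 189.] 667 [577.1 154.6 149.3  47.4 -17. ] 0.026346881647262954
top wood [276. 200.] 656 [546.3  54.6 149.3  50.5 -19.5] 0.030631311142161
side board [276. 180.] 241 [564.6 105.6 134.9  52.3 -17.9] [0.0486338  0.05236541 0.05642168]
side wood [284. 170.] 49 [627.7 144.4  38.9  26.4  65.7] 0.041659907685342557
side wood [256. 176.] 46 [530.1 171.4  39.   23.2  77.7] 0.040845086272668696
side wood [297. 188.] 78 [594.8  37.6  56.6  26.   78.5] 0.0416220025675863
side wood [276. 196.] 177 [521.1  45.4  99.   48.5 -43.6] 0.02358273697184643
```

View pics/end.png

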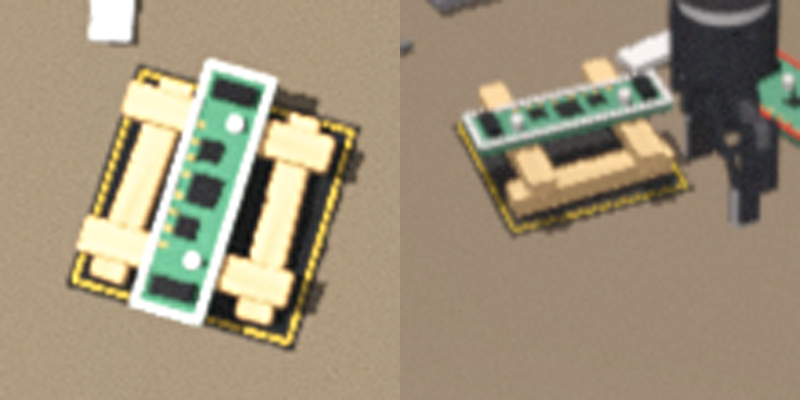

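The final crops show the board level and centred at crop (205,190), running along the bottom pair on top of square cross slats. The gripper is clear of everything. Handing in.

```bash
python3 -c "
from bench import r
print(r.hand_in())"
```

```text
the job is handed in; nothing more can be done
None
```

The stack is built and handed in at about 21 s: both slats lie square across the bottom pair, and the board sits level, component side up and centred on top; the hand-in gave no verdict.

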